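# Change the run-in drive to third through its gate

### The arm

A 7-joint arm with a two-finger parallel gripper is mounted at the origin on a cart in front of the work surface, level with it; the furniture and walls round the work are solid. World frame = base frame: x ahead of the robot, y to its left, z up, the work surface at z = 0. Lengths are in m, angles in rad, forces in N, time in s.
With the tool pointing down it reaches from about 0.425 to 0.925 m from the base axis. Payload 6.8 kg.
Tool frame: the origin (TCP) lies between the finger pads, 19 mm behind the fingertips; this is the grasp point; z points along the fingers, y is the line along which they close (so a half turn about z gives the same grasp; the last joint's range is limited). The gripper opens to 85 mm and grips with 20 to 120 N. Pads are 22 mm wide; open, the fingers measure 114 mm over their backs; the gripper's body (76 mm by 85 mm) begins 54 mm behind the grasp point. The pads swing forward as they close: fully open they stand 13 mm farther back than shut.
Start: joints at [-1.424, 0.477, 0.022, 1.555, -0.011, 1.109, -0.083], TCP at [0.17, 0.653, 0.25] pointing down, gripper open.
Joint ranges: [-2.96, 2.96], [-0.34, 2.1], [-1.41, 1.46], [0.24, 2.44], [-1.37, 4.51], [0.17, 1.92], [-2.96, 2.96]. Speed limits (rad/s): [2.39, 2.39, 3.14, 3.14, 3.14, 3.14, 3.14].

### API

Orientations are given as a unit quaternion [w, x, y, z].
In Python, from station import bot gives the robot as it stands.
- The arm moves only by the tool servo_tool, never from a script. Its argument "motion" is a list that holds one entry, the list of rows, each a list of 7 numbers: the shift along the tool's x, y, z in m, then the turn, a rotation vector about the tool's x, y, z in units of 5 degrees (1.0 is 5 degrees), then the opening, from 0 (shut) to 1 (fully open). A call has 1 to 20 rows; each row is the pose to reach, as a shift and turn from the pose commanded when the call began, along the tool's axes at that moment; what a row does not reach only later rows make up. A row lasts 1/12 s, in which the tool goes at most 41.7 mm and 7.16 degrees, less where a joint would pass 70% of its speed; a pose out of reach is approached as far as the arm can. A call with a gripper value outside its range is refused whole. The fingers move at their own pace and stop on an object; "grip_force" is the grip in N (left out, the last holds). Time passes only in rows, so rows that repeat a pose let the fingers close. It gives the time, the measured TCP pose, the force, the opening and the grip force at its end, in the units of the state.
- bot.get_obs(): the state, without advancing time (a new reading comes with each control period).
- bot.read_camera(name): name is "scene" or "top"; returns a dict with "img" (480x640x3 uint8, red, green, blue), "K" (3x3 intrinsics, pixels), "k1" (the pictures are not rectified: a ray, as slopes to the right and down, at radius r is drawn at 1 + k1 r^2 times it, then the intrinsics apply), "pose" (4x4, takes a point from camera to world coordinates). Camera axes: x right, y down, z forward; pixel columns grow to the right and rows downward; lengths in m; the calibration is good to about 2 mm. A picture is of the moment at which its call begins. There is no depth.
- bot.hand_in(): hands the job in; it is judged then, once.
The state is a dict: "t": time; "q": joint angles; "joint_vel": joint speeds; "joint_torque": joint torques, N m; "eef_pos": TCP position; "tool_rot": TCP orientation; "contact_force": force on the tool from outside, world axes, zero at the start; "torque": the same for the moment, N m; "gripper_width": opening from 0.0 (shut) to 1.0 (fully open); "grasp_force": force on a finger pad.
Only numpy, scipy, OpenCV 4.12 (cv2) and the standard library are available. Lean on these libraries where they do the work, as an engineer would, in place of code of your own. Each camera call takes 0.05 s, during which the arm holds its last target. There are 200 camera calls.

### The job

The coupling run-in drive was left with its gear lever somewhere in the left-hand lane of the gate (the motor side); change it to third, the middle slot on the far side. Push the lever to the neutral channel, across to the middle lane and fully home in that slot, without entering any other slot of the middle or right-hand lane on the way. Push from outside with the fingertips, without forcing it or taking it between the fingers, and leave the tools and parts round the drive where they are.

Things in the scene. Friction and masses are not known exactly. Their poses are not given: they have to be found in the camera images.
- drive: the run-in drive, bolted down: dark green cast gearbox, grey finned motor at its +y side (to y = 168, top at 124 mm), steel hub with a white coupling at its -y side (to y = -152, below 85 mm), on a plate 130 x 310 x 10 mm. Origin: underside, straight below the gate's middle; x points away from the robot (within 0.3 rad), y to the robot's left, z up
- gate (a point): middle of the gate's top, 112 mm above drive, axes as the drive's. Bare metal plate 83 x 90 x 8 mm on the gearbox; cut-out for the stem: a neutral channel along y at x = 0, and three lanes along x at y = +24 (left), 0 (middle), -24 mm (right), all 15 mm wide, each lane with a slot to the far (+x) and near (-x) side. Tooth ends between lanes rounded, 4.5 mm radius
- target (a point): fixed to the drive at (43.8, 0, 187.1 mm): where the knob's centre is when the lever is fully home in third, the middle far slot. Slots: first (far) and second (near) in the left lane, third (far) and fourth (near) in the middle lane, fifth (far) and sixth (near) in the right lane; engraved dots count them
- pivot (a point): centre of the lever's universal joint, hidden in the gearbox, at (0, 0, 28 mm) of drive, 80 mm below the middle of the gate plate's thickness
- knob (a point): centre of the lever's black ball knob, 36 mm diameter, 165 mm from pivot along the lever, about 0.19 m above the bench; on a steel stem of 11 mm diameter with a 17 mm collar under the knob
- stem (a point): a point on the stem's axis, 37 mm below the knob's centre towards pivot
- select (a joint): sideways tilt of the lever, rad, positive towards the motor (+y of the drive): about +0.29 in the left lane, 0 in the middle, -0.29 in the right; play in a slot about 0.025 either way. Starts in the left lane. Friction holds it where it is left; about 3 N at the knob move it; 0.01 rad is 1.65 mm at the knob
- shift (a joint): fore-and-aft tilt of the lever, rad, positive away from the robot (+x of the drive): 0 in the neutral channel (play 0.025 either way), about +0.27 fully home in a far slot, -0.27 in a near slot. Starts anywhere in the left lane. Friction holds it where it is left; about 3 N at the knob move it; within a lane nothing stops it at neutral
- spring: bystander, leave alone: loose steel coil spring, 18 x 59 x 18 mm, lying
- hex_key: bystander, leave alone: black L-shaped hexagon key, 32 x 104 x 8 mm, lying flat
- coupling_a: bystander, leave alone: white coupling with two bands, 25 x 29 x 48 mm, standing
- coupling_b: bystander, leave alone: a second white coupling, as coupling_a, standing
- sleeve: bystander, leave alone: plain grey sleeve, 34 mm diameter, 41 mm high, standing
- oil_can: bystander, leave alone: oil can with a thin spout, 62 x 83 mm, 176 mm high to the spout's tip, standing
- tape_roll: bystander, leave alone: roll of insulating tape, 68 mm diameter, 19 mm high, lying flat
- mallet: bystander, leave alone: soft-face mallet with wooden handle, 94 x 196 x 40 mm, lying far to the left

How it is judged:
By the outcome, as a careful person would: the job done as asked, in the order asked, and still so for the second after the job is handed in, with the robot touching nothing.
It also fails if it takes over 48 s, if anything falls off the work surface, if the arm or the gripper's body presses on something with over 40 N, if the wrist force passes 120 N, or if a joint passes its speed limit or range.

## Working session

There is one attempt and no reset: what is moved stays moved. The work goes in short steps, Python scripts to look and compute and a tool call to move; the robot and the scene stay as the last step left them, time stands still between calls to the robot, and variables do not carry over. Pictures are saved under pics/ and viewed, at most 10 in all, crops included, and the job is handed in when it is done.

Besides the shell and the picture viewer there is one more tool, called after "Emit:" as name(argument=value, ...) on one line, values as JSON. servo_tool: Moves the arm, as the interface text tells. Its arguments: {"type":"object","properties":{"motion":{"type":"array"},"grip_force":{"type":"number"}},"required":["motion"]}

```bash
mkdir -p pics; ls
python3 - <<'E'
from station import bot
import cv2,numpy as np
for n in("scene","top"):
    c=bot.read_camera(n); cv2.imwrite(f"pics/{n}0.png",c["img"][:,:,::-1]); print(n,c["K"].tolist(),c["k1"],np.round(c["pose"],4).tolist())
o=bot.get_obs(); print(o)
E
```

```text
pics
scene [[509.84942025788695, 0.0, 320.1351859359241], [0.0, 509.84942025788695, 242.6456700410145], [0.0, 0.0, 1.0]] -0.11777040793977629 [[0.688, -0.544, 0.4804, -0.0634], [-0.7257, -0.5259, 0.4437, -0.5761], [0.0112, -0.6538, -0.7566, 1.0771], [0.0, 0.0, 0.0, 1.0]]
top [[580.8278070964357, 0.0, 322.37559691779387], [0.0, 580.8278070964357, 250.32085225221195], [0.0, 0.0, 1.0]] -0.10451641404784118 [[-0.0047, -0.999, 0.0444, 0.4766], [-1.0, 0.0044, -0.0065, 0.0086], [0.0063, -0.0444, -0.999, 1.6469], [0.0, 0.0, 0.0, 1.0]]
{'t': 0.1, 'q': array([-1.42409744,  0.47773346,  0.0223446 ,  1.55634466, -0.01151565,
        1.10928544, -0.08313008]), 'joint_vel': array([-0.00074806, -0.00237592, -0.0005872 , -0.00351344,  0.00118932,
       -0.00119748, -0.00098181]), 'joint_torque': array([ 5.09749982e-03, -5.97761285e+01,  1.61427587e+00, -2.81954563e+01,
        1.29433358e-02,  5.01236980e-03, -2.21263997e-05]), 'eef_pos': array([0.17001404, 0.65272488, 0.24911554]), 'tool_rot': array([-5.12206407e-05,  1.27064313e-01,  9.91894140e-01, -8.19850240e-04]), 'contact_force': array([-0.28385796,  0.05458258, -1.21803178]), 'torque': array([0.00151148, 0.04053014, 0.03149712]), 'grasp_force': 0.0, 'gripper_width': 1.0001121348150923}
```

View pics/scene0.png

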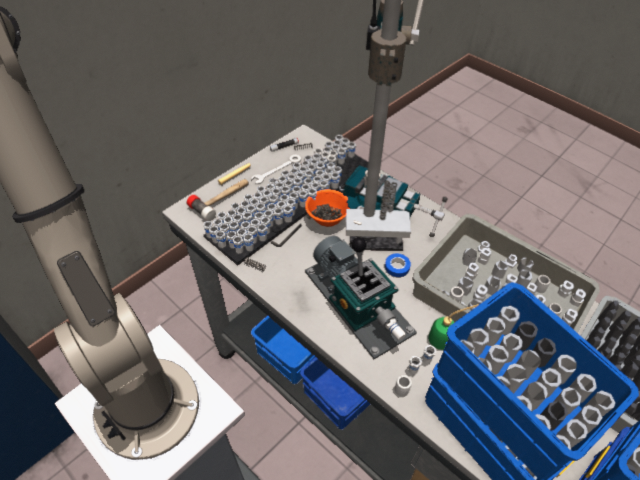

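View pics/top0.png

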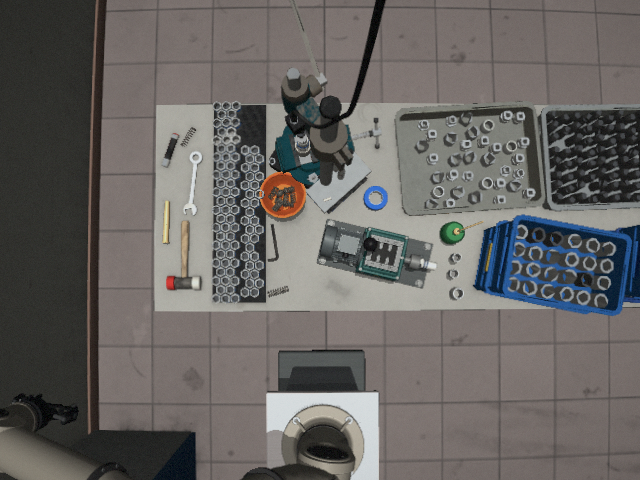

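Run:
```python
import cv2
a=cv2.imread("pics/top0.png")[205:295,305:445]; b=cv2.imread("pics/scene0.png")[225:360,295:420]
a=cv2.resize(a,None,fx=5.7,fy=5.7,interpolation=2);b=cv2.resize(b,None,fx=4.4,fy=4.4,interpolation=2)
print(a.shape,b.shape)
cv2.imwrite("pics/topc.png",a);cv2.imwrite("pics/scenec.png",b)
```

```text
(513, 798, 3) (594, 550, 3)
```

View pics/topc.png

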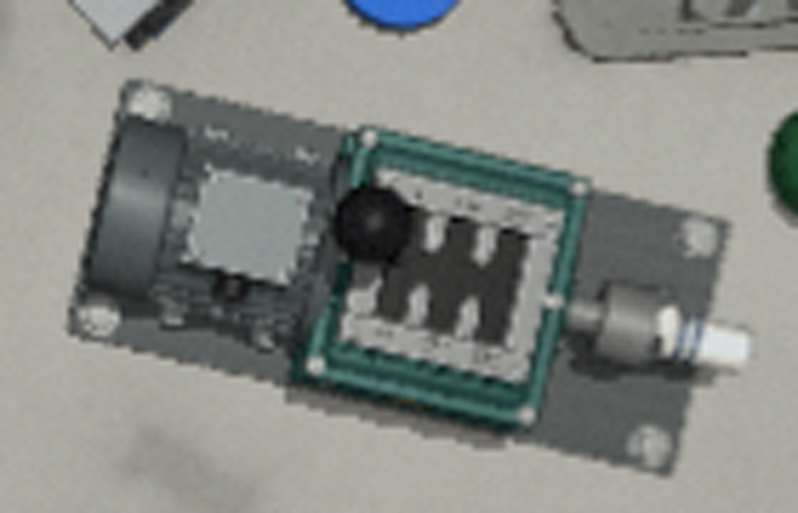

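View pics/scenec.png

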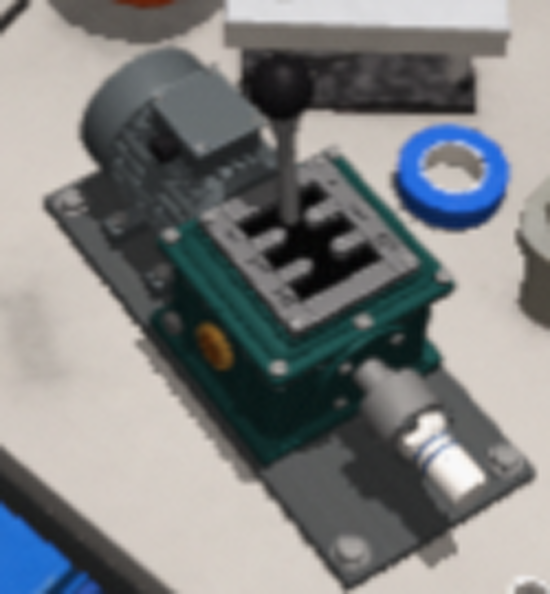

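```bash
cat > h.py <<'E'
import numpy as np,cv2
from station import bot
from scipy.optimize import least_squares
from scipy.spatial.transform import Rotation as R
def proj(c,P):
    T=np.linalg.inv(c["pose"]); p=np.atleast_2d(P)@T[:3,:3].T+T[:3,3]
    s=p[:,:2]/p[:,2:]; s=s*(1+c["k1"]*(s**2).sum(1,keepdims=True))
    return s@c["K"][:2,:2].T+c["K"][:2,2]
def knobdir(sel,sh): # select toward +y, shift toward +x (approx. universal joint)
    v=np.array([np.tan(sh),np.tan(sel),1.]); return v/np.linalg.norm(v)
def w(d,P): # drive->world
    c,s=np.cos(d[2]),np.sin(d[2]); return np.atleast_2d(P)@np.array([[c,s,0],[-s,c,0],[0,0,1]])+[d[0],d[1],0]
E
python3 - <<'E'
from h import *
ct,cs=bot.read_camera("top"),bot.read_camera("scene")
T=lambda a:np.array(a)/5.7+[305-.4,205-.4]
S=lambda a:np.array(a)/4.4+[295-.4,225-.4]
tp=T([(125,80),(730,218),(668,475),(68,335)]); sp=S([(45,200),(345,590),(537,475)])
tg=T([(385,172),(563,212),(520,383),(340,340)]); sg=S([(205,212),(297,333),(418,265),(325,178)])
tk,sk=T([(374,224)]),S([(283,85)])
def res(p):
    d=p[:3];o=p[3]
    pl=lambda x,y:(65*x/1e3,y*.155+o,.01); ga=lambda x,y:(x*.0415,y*.045,.112)
    r=[proj(ct,w(d,[pl(1,1),pl(1,-1),pl(-1,-1),pl(-1,1)]))-tp,
     proj(cs,w(d,[pl(-1,1),pl(-1,-1),pl(1,-1)]))-sp,
     proj(ct,w(d,[ga(1,1),ga(1,-1),ga(-1,-1),ga(-1,1)]))-tg,
     proj(cs,w(d,[ga(-1,1),ga(-1,-1),ga(1,-1),ga(1,1)]))-sg]
    k=w(d,np.array([0,0,.028])+.165*knobdir(p[4],p[5]))
    r+=[proj(ct,k)-tk,proj(cs,k)-sk]
    return np.vstack(r)
f=least_squares(lambda p:res(p).ravel(),[.6,-.1,-.2,0,.29,0],loss="soft_l1")
print(np.round(f.x,4)); print(np.round(res(f.x),1).tolist())
d=f.x[:3]; print(w(d,np.array([0,0,.028])+.165*knobdir(*f.x[4:])),w(d,[.0438,0,.1871]))
E
```

```text
[ 0.5378 -0.1652 -0.239   0.0155  0.291   0.0663]
[[0.2, -0.8], [0.4, 0.5], [1.0, 0.1], [-0.5, -0.8], [-1.2, -0.3], [0.5, -0.1], [-0.1, -0.2], [-0.9, -1.2], [0.8, -0.3], [1.3, 0.1], [-0.1, -0.2], [-2.0, 1.8], [-0.8, 0.8], [0.4, 0.4], [-1.1, -5.1], [0.0, -0.7], [-0.4, 1.0]]
[[ 0.55914643 -0.12173205  0.18574488]] [[ 0.58034425 -0.17552473  0.1871    ]]
```

```bash
cat >> h.py <<'E'
D=np.array([.5378,-.1652,-.239])
def q2R(q): return R.from_quat(np.r_[q[1:],q[0]])
def st():
    o=bot.get_obs(); Rt=q2R(o["tool_rot"]); return o,Rt,o["eef_pos"]
def rel(P): # P in world -> tool shift
    o,Rt,p=st(); return Rt.inv().apply(np.atleast_2d(P)-p)
def drv(p): # world->drive
    c,s=np.cos(D[2]),np.sin(D[2]); q=np.asarray(p)-[D[0],D[1],0]; return np.array([c*q[0]+s*q[1],-s*q[0]+c*q[1],q[2]])
E
python3 - <<'E'
from h import *
o,Rt,p=st()
g=w(D,[.055,.047,.30])[0]
a0,r0=np.arctan2(p[1],p[0]),np.hypot(p[0],p[1]); a1=np.arctan2(g[1],g[0]); print(a0,r0,a1,np.hypot(*g[:2]))
yt=Rt.apply([0,1,0]); print("turn units",np.degrees(np.arctan2(yt[1],yt[0])-D[2])/5)
for k in range(1,15):
    f=k/14; r=np.interp(k,[0,4,11,14],[r0,.55,.55,np.hypot(*g[:2])]); a=a0+f*(a1-a0); z=np.interp(k,[0,3,14],[.25,.3,.3])
    print(np.round(rel([r*np.cos(a),r*np.sin(a),z])[0],3), round(f*17.82,1))
E
```

```text
1.3159301564284283 0.6746837023143769 -0.21660781685171324 0.6167757496407864
turn units 17.81913943716993
[-0.07  -0.035 -0.017] 1.3
[-0.133 -0.077 -0.034] 2.5
[-0.187 -0.125 -0.05 ] 3.8
[-0.233 -0.177 -0.05 ] 5.1
[-0.286 -0.205 -0.05 ] 6.4
[-0.336 -0.239 -0.05 ] 7.6
[-0.381 -0.278 -0.05 ] 8.9
[-0.422 -0.323 -0.05 ] 10.2
[-0.458 -0.371 -0.05 ] 11.5
[-0.489 -0.423 -0.05 ] 12.7
[-0.513 -0.478 -0.05 ] 14.0
[-0.553 -0.529 -0.05 ] 15.3
[-0.588 -0.587 -0.05 ] 16.5
[-0.616 -0.651 -0.05 ] 17.8
```

Emit:
servo_tool(motion=[[[-0.035,-0.018,-0.009,0,0,0.6,0],[-0.07,-0.035,-0.017,0,0,1.3,0],[-0.1,-0.056,-0.026,0,0,1.9,0],[-0.133,-0.077,-0.034,0,0,2.5,0],[-0.16,-0.101,-0.042,0,0,3.2,0],[-0.187,-0.125,-0.05,0,0,3.8,0],[-0.21,-0.151,-0.05,0,0,4.5,0],[-0.233,-0.177,-0.05,0,0,5.1,0],[-0.26,-0.191,-0.05,0,0,5.8,0],[-0.286,-0.205,-0.05,0,0,6.4,0],[-0.311,-0.222,-0.05,0,0,7,0],[-0.336,-0.239,-0.05,0,0,7.6,0],[-0.358,-0.258,-0.05,0,0,8.3,0],[-0.381,-0.278,-0.05,0,0,8.9,0],[-0.402,-0.3,-0.05,0,0,9.6,0],[-0.422,-0.323,-0.05,0,0,10.2,0],[-0.44,-0.347,-0.05,0,0,10.9,0],[-0.458,-0.371,-0.05,0,0,11.5,0],[-0.474,-0.397,-0.05,0,0,12.1,0],[-0.489,-0.423,-0.05,0,0,12.7,0]]], grip_force=20)

```text
t: 1.87
eef_pos: [0.537, 0.1191, 0.2999]
tool_rot: [0.0, 0.631, 0.776, -0.0]
contact_force: [-1.0, 0.3, 0.7]
gripper_width: 0.001
grasp_force: 0.0
```

Run:
```python
from h import *
o,Rt,p=st(); print(o["t"],p,o["gripper_width"],o["contact_force"])
yt=Rt.apply([0,1,0]); print("turn units",np.degrees(np.arctan2(yt[1],yt[0])-D[2])/5, Rt.as_matrix()[:,2])
print(rel(w(D,[.055,.047,.30])))
```

```text
1.8667 [0.53702818 0.11914149 0.29994265] 0.0008169413444772755 [-1.0347081   0.2593052   0.66332812]
turn units 5.090063893697834 [ 3.38414664e-05 -5.57547821e-05 -9.99999998e-01]
[[-2.59729832e-01  1.26795571e-02 -4.11032860e-05]]
```

Emit:
servo_tool(motion=[[[-0.036,0.001,0,0,0,0.7,0],[-0.072,0.002,0,0,0,1.4,0],[-0.108,0.004,0,0,0,2.1,0],[-0.144,0.006,0,0,0,2.8,0],[-0.18,0.008,0,0,0,3.5,0],[-0.216,0.01,0,0,0,4.2,0],[-0.26,0.0127,0,0,0,5.1,0],[-0.26,0.0127,0,0,0,5.1,0],[-0.26,0.0127,0,0,0,5.1,0]]])

```text
t: 2.62
eef_pos: [0.6023, -0.1349, 0.2999]
tool_rot: [0.001, 0.788, 0.616, -0.001]
contact_force: [-0.3, 0.1, 0.2]
gripper_width: -0.001
grasp_force: 0.0
```

Run:
```python
from h import *
o,Rt,p=st(); print(drv(p),o["contact_force"])
ims=[]
for n in("scene","top"):
    c=bot.read_camera(n); u=proj(c,w(D,[.02,.03,.19]))[0].astype(int)
    im=c["img"][u[1]-45:u[1]+45,u[0]-45:u[0]+45,::-1]; print(n,u); ims.append(cv2.resize(im,(400,400),interpolation=2))
cv2.imwrite("pics/a1.png",np.hstack(ims))
```

```text
[0.05551542 0.04475667 0.29986943] [-0.26083829  0.14455006  0.21885796]
scene [366 246]
top [377 240]
```

View pics/a1.png

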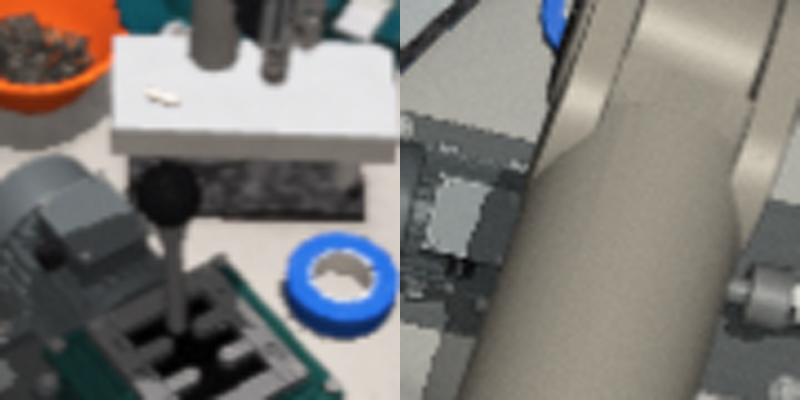

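Run:
```python
from h import *
o,Rt,p=st(); c=bot.read_camera("scene"); print(proj(c,[p,p+Rt.apply([0,0,.019])]))
cv2.imwrite("pics/a2.png",c["img"][100:400,200:500,::-1])
```

```text
[[378.09554128 201.98200575]
 [377.26003797 208.13578987]]
```

View pics/a2.png

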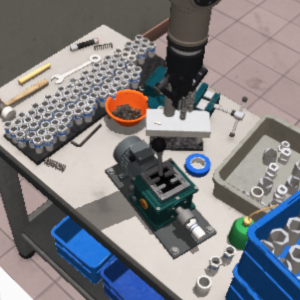

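Emit:
servo_tool(motion=[[[0.002,0,0.035,0,0,0,0],[0.002,0,0.07,0,0,0,0],[0.002,0,0.1,0,0,0,0],[0.002,0,0.11,0,0,0,0],[0.002,0,0.11,0,0,0,0]]])

```text
t: 3.18
eef_pos: [0.6016, -0.1269, 0.1875]
tool_rot: [-0.002, 0.785, 0.619, -0.002]
contact_force: [0.2, 0.1, 0.8]
gripper_width: 0.005
grasp_force: 0.0
```

Run:
```python
from h import *
o,Rt,p=st(); print(drv(p),o["contact_force"])
yt=Rt.apply([0,1,0]); print("turn err units",np.degrees(np.arctan2(yt[1],yt[0])-D[2])/5)
c=bot.read_camera("scene"); u=(360,235)
cv2.imwrite("pics/a3.png",cv2.resize(c["img"][165:305,290:430,::-1],(590,590),interpolation=2))
```

```text
[0.05295449 0.05234096 0.18747609] [0.20017553 0.06933183 0.82330007]
turn err units 0.050143183777875834
```

View pics/a3.png

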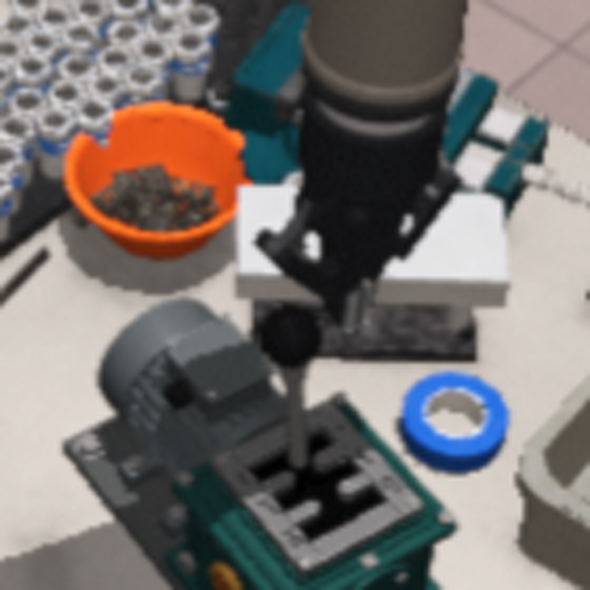

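Emit:
servo_tool(motion=[[[-0.004,-0.004,0,0,0,0,0],[-0.004,-0.007,0,0,0,0,0],[-0.004,-0.007,0,0,0,0,0],[-0.004,-0.007,0,0,0,0,0]]])

```text
t: 3.57
eef_pos: [0.5959, -0.1317, 0.1914]
tool_rot: [0.001, 0.786, 0.618, 0.001]
contact_force: [-0.2, 0.5, 0.1]
gripper_width: 0.002
grasp_force: 0.0
```

Emit:
servo_tool(motion=[[[0,-0.001,0,0,0,0,0],[0,-0.002,0,0,0,0,0],[0,-0.002,0,0,0,0,0]]])

```text
t: 3.82
eef_pos: [0.5935, -0.1309, 0.1901]
tool_rot: [-0.0, 0.786, 0.618, 0.0]
contact_force: [-0.0, 0.5, 0.3]
gripper_width: 0.0
grasp_force: 0.0
```

Emit:
servo_tool(motion=[[[0,-0.001,0,0,0,0,0],[0,-0.002,0,0,0,0,0],[0,-0.002,0,0,0,0,0]]])

```text
t: 4.07
eef_pos: [0.5914, -0.1305, 0.1899]
tool_rot: [-0.0, 0.786, 0.618, -0.0]
contact_force: [0.9, -0.4, 0.7]
gripper_width: 0.003
grasp_force: 0.0
```

```bash
cat >> h.py <<'E'
def knob_px(c,guess):
    # centroid of the dark knob blob nearest the guess, scene view
    u=np.round(guess).astype(int); w0=16
    g=c["img"][u[1]-w0:u[1]+w0,u[0]-w0:u[0]+w0].max(2)
    m=(g<45).astype(np.uint8); m=cv2.morphologyEx(m,cv2.MORPH_OPEN,cv2.getStructuringElement(2,(7,7)))
    n,l,s,ce=cv2.connectedComponentsWithStats(m); 
    return [(s[i,4],np.round(ce[i]+u-w0,1).tolist(),s[i,2:4].tolist()) for i in range(1,n)]
E
python3 - <<'E'
from h import *
o,Rt,p=st(); print(o["t"],drv(p),o["contact_force"],q2R(o["tool_rot"]).apply([0,1,0]))
c=bot.read_camera("scene"); print(knob_px(c,(359,244)))
for sh in (.066,.03,0,-.02): print(sh,proj(c,w(D,np.array([0,0,.028])+.165*knobdir(.29,sh))))
E
```

```text
4.0667 [0.04382309 0.04640367 0.18988042] [ 0.85834896 -0.37492806  0.66173463] [ 9.71961014e-01 -2.35141754e-01 -3.76629522e-04]
[(np.int32(325), [362.4, 239.4], [24, 25])]
0.066 [[358.59050998 244.91982082]]
0.03 [[356.57286666 245.83061919]]
0 [[354.89089165 246.64552884]]
-0.02 [[353.77005853 247.21677762]]
```

Emit:
servo_tool(motion=[[[0,-0.001,0,0,0,0,0],[0,-0.002,0,0,0,0,0],[0,-0.002,0,0,0,0,0]]])

```text
t: 4.37
eef_pos: [0.5894, -0.1301, 0.1899]
tool_rot: [-0.0, 0.786, 0.618, -0.0]
contact_force: [0.1, 0.5, 0.2]
gripper_width: -0.001
grasp_force: 0.0
```

Emit:
servo_tool(motion=[[[0,-0.001,0,0,0,0,0],[0,-0.002,0,0,0,0,0],[0,-0.003,0,0,0,0,0],[0,-0.004,0,0,0,0,0],[0,-0.004,0,0,0,0,0]]])

```text
t: 4.78
eef_pos: [0.5863, -0.1292, 0.1904]
tool_rot: [0.001, 0.786, 0.618, 0.001]
contact_force: [2.1, 0.1, 0.3]
gripper_width: 0.0
grasp_force: 1.4
```

Emit:
servo_tool(motion=[[[0,-0.001,0,0,0,0,0],[0,-0.002,0,0,0,0,0],[0,-0.003,0,0,0,0,0],[0,-0.004,0,0,0,0,0],[0,-0.004,0,0,0,0,0]]])

```text
t: 5.2
eef_pos: [0.5818, -0.1282, 0.1901]
tool_rot: [0.0, 0.786, 0.618, 0.0]
contact_force: [2.3, -0.1, 1.2]
gripper_width: 0.005
grasp_force: 1.5
```

Run:
```python
from h import *
o,Rt,p=st(); print(o["t"],drv(p),o["contact_force"])
c=bot.read_camera("scene"); print(knob_px(c,(355,246)))
cv2.imwrite("pics/a4.png",cv2.resize(c["img"][200:300,310:410,::-1],(600,600),interpolation=2))
```

```text
5.2 [0.03399807 0.046414   0.19014907] [ 2.30531305 -0.10986806  1.2437662 ]
[(np.int32(349), [359.1, 240.1], [22, 24])]
```

View pics/a4.png

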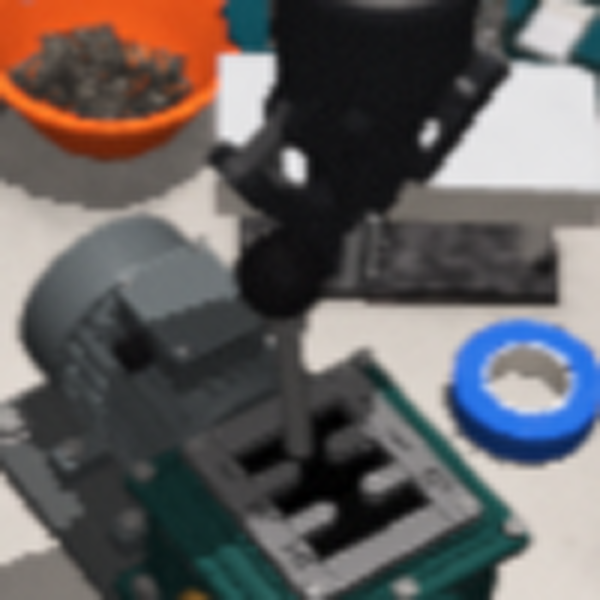

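Emit:
servo_tool(motion=[[[0,-0.001,0,0,0,0,0],[0,-0.002,0,0,0,0,0],[0,-0.003,0,0,0,0,0],[0,-0.004,0,0,0,0,0],[0,-0.004,0,0,0,0,0]]])

```text
t: 5.67
eef_pos: [0.5777, -0.1272, 0.1899]
tool_rot: [-0.0, 0.786, 0.618, -0.0]
contact_force: [3.0, -0.8, 2.4]
gripper_width: 0.001
grasp_force: 1.4
```

Run:
```python
from h import *
o,Rt,p=st(); print(o["t"],drv(p),o["contact_force"])
print("back off then over:",rel(w(D,[[.045,.047,.19],[.045,.047,.27],[0.0,.095,.27],[0,.095,.19]])).round(4).tolist())
```

```text
5.6667 [0.02974297 0.04635203 0.18992928] [ 2.96864003 -0.76107832  2.38647373]
back off then over: [[0.0006, 0.0153, -0.0001], [0.0006, 0.0152, -0.0801], [0.0487, -0.0297, -0.0801], [0.0487, -0.0297, -0.0001]]
```

Emit:
servo_tool(motion=[[[0,0.008,0,0,0,0,0],[0.001,0.015,0,0,0,0,0],[0.001,0.015,-0.035,0,0,0,0],[0.001,0.015,-0.07,0,0,0,0],[0.001,0.015,-0.11,0,0,0,0],[0.02,-0.003,-0.11,0,0,0,0],[0.046,-0.03,-0.11,0,0,0,0],[0.046,-0.03,-0.11,0,0,0,0]]])

```text
t: 6.33
eef_pos: [0.5575, -0.0694, 0.2993]
tool_rot: [-0.003, 0.784, 0.621, -0.0]
contact_force: [0.4, 0.6, -1.1]
gripper_width: -0.005
grasp_force: 0.0
```

Run:
```python
from h import *
o,Rt,p=st(); print(o["t"],drv(p),o["contact_force"])
c=bot.read_camera("scene"); print(knob_px(c,(355,247)))
# same detector on the first picture for bias (model 0.066 -> 358.6,244.9)
print(knob_px({"img":cv2.imread("pics/scene0.png")[:,:,::-1]},(359,245)))
for sh in (.066,.02,0,-.02): print(sh,proj(c,w(D,np.array([0,0,.028])+.165*knobdir(.29,sh))))
```

```text
6.3333 [-0.0035121   0.09773795  0.29927297] [ 0.41813805  0.59776588 -1.05446605]
[(np.int32(104), [354.1, 248.3], [14, 11])]
[(np.int32(128), [357.5, 245.8], [15, 14])]
0.066 [[358.59050998 244.91982082]]
0.02 [[356.01218532 246.09663548]]
0 [[354.89089165 246.64552884]]
-0.02 [[353.77005853 247.21677762]]
```

Emit:
servo_tool(motion=[[[-0.001,0.002,0.035,0,0,0,0],[-0.001,0.002,0.07,0,0,0,0],[-0.001,0.002,0.1,0,0,0,0],[-0.001,0.002,0.11,0,0,0,0],[-0.001,0.002,0.11,0,0,0,0],[-0.001,0.002,0.11,0,0,0,0],[-0.001,0.002,0.11,0,0,0,0]]])

```text
t: 6.97
eef_pos: [0.5627, -0.0776, 0.1917]
tool_rot: [0.001, 0.786, 0.618, 0.001]
contact_force: [0.9, -0.9, 1.0]
gripper_width: 0.001
grasp_force: 0.0
```

Run:
```python
from h import *
o,Rt,p=st(); print(o["t"],drv(p),o["contact_force"])
```

```text
6.9667 [0.00341604 0.09099161 0.19165335] [ 0.92549462 -0.87707361  1.03179513]
```

Approach along −y (tool −x) to find contact, correcting x by −3 mm.

Emit:
servo_tool(motion=[[[-0.004,-0.002,0,0,0,0,0],[-0.008,-0.003,0,0,0,0,0],[-0.012,-0.003,0,0,0,0,0],[-0.012,-0.003,0,0,0,0,0],[-0.012,-0.003,0,0,0,0,0]]])

```text
t: 7.38
eef_pos: [0.5556, -0.0883, 0.1905]
tool_rot: [0.0, 0.786, 0.618, 0.0]
contact_force: [-0.1, 0.5, 0.7]
gripper_width: -0.0
grasp_force: 0.0
```

Emit:
servo_tool(motion=[[[-0.001,0,0,0,0,0,0],[-0.002,0,0,0,0,0,0],[-0.002,0,0,0,0,0,0]]])

```text
t: 7.63
eef_pos: [0.5551, -0.0899, 0.19]
tool_rot: [-0.0, 0.786, 0.618, -0.0]
contact_force: [0.1, -0.6, -0.0]
gripper_width: 0.003
grasp_force: 0.0
```

Emit:
servo_tool(motion=[[[-0.001,0,0,0,0,0,0],[-0.002,0,0,0,0,0,0],[-0.002,0,0,0,0,0,0]]])

```text
t: 7.88
eef_pos: [0.5549, -0.091, 0.19]
tool_rot: [-0.0, 0.786, 0.619, 0.0]
contact_force: [-0.3, 2.5, -0.3]
gripper_width: 0.006
grasp_force: 1.2
```

Emit:
servo_tool(motion=[[[-0.001,0,0,0,0,0,0],[-0.002,0,0,0,0,0,0],[-0.002,0,0,0,0,0,0]]])

```text
t: 8.13
eef_pos: [0.5547, -0.0931, 0.1903]
tool_rot: [-0.0, 0.786, 0.619, 0.001]
contact_force: [1.1, 5.2, 2.8]
gripper_width: 0.0
grasp_force: 2.4
```

Run:
```python
from h import *
o,Rt,p=st(); print(o["t"],drv(p),o["contact_force"])
```

```text
8.1333 [-0.00066133  0.07399694  0.19034541] [1.05531538 5.18342792 2.79838352]
```

Emit:
servo_tool(motion=[[[-0.002,0,0,0,0,0,0],[-0.004,0,0,0,0,0,0],[-0.006,0,0,0,0,0,0],[-0.008,0,0,0,0,0,0],[-0.01,0,0,0,0,0,0],[-0.01,0,0,0,0,0,0]]])

```text
t: 8.63
eef_pos: [0.5518, -0.1042, 0.1901]
tool_rot: [0.0, 0.786, 0.618, -0.0]
contact_force: [0.8, 2.9, 2.8]
gripper_width: 0.0
grasp_force: 1.4
```

Run:
```python
from h import *
o,Rt,p=st(); print(o["t"],drv(p),o["contact_force"])
c=bot.read_camera("scene"); print(knob_px(c,(360,249)))
for se in (.29,.24,.2): print(se,proj(c,w(D,np.array([0,0,.028])+.165*knobdir(se,0))))
```

```text
8.6333 [-0.00088495  0.06255975  0.190089  ] [0.76207548 2.93164087 2.79694068]
[(np.int32(105), [349.3, 236.6], [15, 11]), (np.int32(173), [358.1, 248.9], [14, 17])]
0.29 [[354.89089165 246.64552884]]
0.24 [[356.96502076 248.27548648]]
0.2 [[358.64892382 249.69308421]]
```

Emit:
servo_tool(motion=[[[-0.003,0,0,0,0,0,0],[-0.006,0,0,0,0,0,0],[-0.009,0,0,0,0,0,0],[-0.012,0,0,0,0,0,0],[-0.015,0,0,0,0,0,0],[-0.018,0,0,0,0,0,0],[-0.02,0,0,0,0,0,0],[-0.022,0,0,0,0,0,0],[-0.022,0,0,0,0,0,0]]])

```text
t: 9.43
eef_pos: [0.5464, -0.1256, 0.19]
tool_rot: [0.0, 0.786, 0.618, -0.0]
contact_force: [0.0, 1.4, 1.3]
gripper_width: -0.0
grasp_force: 0.8
```

Emit:
servo_tool(motion=[[[-0.002,0,0,0,0,0,0],[-0.004,0,0,0,0,0,0],[-0.006,0,0,0,0,0,0],[-0.008,0,0,0,0,0,0],[-0.008,0,0,0,0,0,0]]])

```text
t: 9.85
eef_pos: [0.5446, -0.1332, 0.19]
tool_rot: [0.0, 0.786, 0.618, -0.0]
contact_force: [0.1, 1.4, 2.0]
gripper_width: -0.006
grasp_force: 1.0
```

Run:
```python
from h import *
o,Rt,p=st(); print(o["t"],drv(p),o["contact_force"])
c=bot.read_camera("scene"); g=proj(c,w(D,np.array([0,0,.028])+.165*knobdir(.02,0)))[0];print(knob_px(c,g))
for se in (.06,.03,.0): print(se,proj(c,w(D,np.array([0,0,.028])+.165*knobdir(se,0))))
```

```text
9.85 [-0.00099557  0.03270203  0.18998084] [0.10807367 1.39139761 1.95775664]
[(np.int32(129), [356.6, 244.7], [18, 11]), (np.int32(175), [365.9, 256.8], [14, 16])]
0.06 [[364.66530016 255.42154955]]
0.03 [[365.9697094  256.79764944]]
0.0 [[367.27609738 258.22353559]]
```

Emit:
servo_tool(motion=[[[-0.001,0,0,0,0,0,0],[-0.002,0,0,0,0,0,0],[-0.0035,0,0,0,0,0,0],[-0.0035,0,0,0,0,0,0],[-0.0035,0,0,0,0,0,0]]])

```text
t: 10.32
eef_pos: [0.5439, -0.1362, 0.19]
tool_rot: [0.0, 0.786, 0.618, -0.0]
contact_force: [0.4, 2.2, 1.8]
gripper_width: 0.001
grasp_force: 1.0
```

Run:
```python
from h import *
o,Rt,p=st(); print(o["t"],drv(p),o["contact_force"])
c=bot.read_camera("scene"); g=proj(c,w(D,np.array([0,0,.028])+.165*knobdir(.02,0)))[0];print(knob_px(c,g))
```

```text
10.3167 [-0.0009751   0.02957571  0.18995868] [0.36529893 2.22683621 1.84159419]
[(np.int32(145), [357.2, 245.0], [19, 12]), (np.int32(177), [366.8, 257.4], [14, 17])]
```

Emit:
servo_tool(motion=[[[0.01,0,0,0,0,0,0],[0.02,0,0,0,0,0,0],[0.02,-0.025,0,0,0,0,0],[0.02,-0.049,0,0,0,0,0],[0.0,-0.049,0,0,0,0,0],[-0.0295,-0.049,0,0,0,0,0],[-0.0295,-0.049,0,0,0,0,0],[-0.0295,-0.045,0,0,0,0,0],[-0.0295,-0.043,0,0,0,0,0],[-0.0295,-0.043,0,0,0,0,0],[-0.0295,-0.043,0,0,0,0,0]]])

```text
t: 11.28
eef_pos: [0.4958, -0.1535, 0.1898]
tool_rot: [-0.0, 0.785, 0.619, -0.0]
contact_force: [0.0, 0.8, 0.2]
gripper_width: -0.002
grasp_force: 0.0
```

Run:
```python
from h import *
o,Rt,p=st(); print(o["t"],drv(p),o["contact_force"])
c=bot.read_camera("scene"); g=proj(c,w(D,np.array([0,0,.028])+.165*knobdir(.0,0)))[0];print(g,knob_px(c,g))
```

```text
11.2833 [-0.0435417   0.00147352  0.18977542] [0.00723643 0.78758855 0.2243193 ]
[367.27609738 258.22353559] [(np.int32(469), [361.5, 252.8], [23, 24]), (np.int32(20), [360.0, 272.0], [7, 4])]
```

Emit:
servo_tool(motion=[[[-0.0015,0.004,0,0,0,0,0],[-0.0015,0.008,0,0,0,0,0],[-0.0015,0.011,0,0,0,0,0],[-0.0015,0.014,0,0,0,0,0],[-0.0015,0.016,0,0,0,0,0],[-0.0015,0.018,0,0,0,0,0],[-0.0015,0.018,0,0,0,0,0]]])

```text
t: 11.92
eef_pos: [0.5124, -0.1603, 0.1898]
tool_rot: [-0.0, 0.786, 0.618, -0.0]
contact_force: [-1.5, 1.1, 0.7]
gripper_width: 0.002
grasp_force: 1.3
```

Emit:
servo_tool(motion=[[[0,0.002,0,0,0,0,0],[0,0.004,0,0,0,0,0],[0,0.006,0,0,0,0,0],[0,0.006,0,0,0,0,0]]])

```text
t: 12.25
eef_pos: [0.5186, -0.1618, 0.1901]
tool_rot: [0.0, 0.786, 0.618, 0.0]
contact_force: [-2.5, -0.0, 1.5]
gripper_width: -0.003
grasp_force: 1.2
```

Run:
```python
from h import *
o,Rt,p=st(); print(o["t"],drv(p),o["contact_force"])
c=bot.read_camera("scene")
cv2.imwrite("pics/a5.png",cv2.resize(c["img"][190:320,300:430,::-1],(600,600),interpolation=2))
```

```text
12.25 [-0.01943024 -0.00124909  0.19005111] [-2.4629934  -0.02230806  1.50930321]
```

View pics/a5.png

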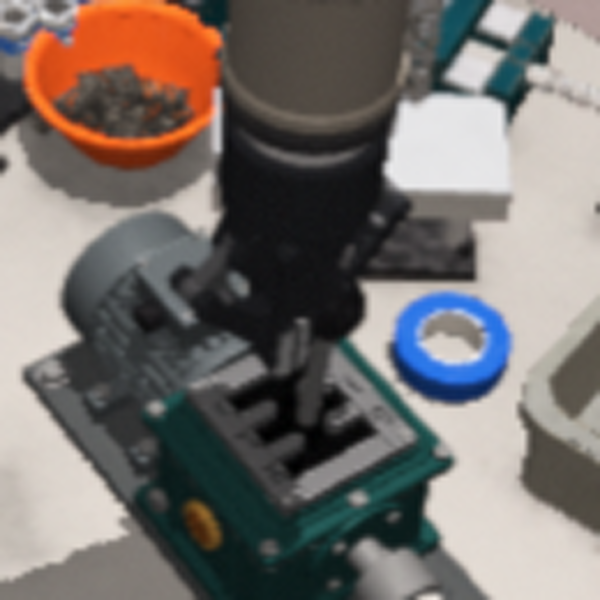

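Emit:
servo_tool(motion=[[[0,0.002,0,0,0,0,0],[0,0.005,0,0,0,0,0],[0,0.008,0,0,0,0,0],[0,0.01,0,0,0,0,0],[0,0.01,0,0,0,0,0]]])

```text
t: 12.72
eef_pos: [0.5285, -0.1642, 0.19]
tool_rot: [0.0, 0.786, 0.618, -0.0]
contact_force: [-2.9, 1.1, 2.0]
gripper_width: -0.001
grasp_force: 1.1
```

Emit:
servo_tool(motion=[[[0,0.002,0,0,0,0,0],[0,0.005,0,0,0,0,0],[0,0.008,0,0,0,0,0],[0,0.011,0,0,0,0,0],[0,0.014,0,0,0,0,0],[0,0.016,0,0,0,0,0],[0,0.016,0,0,0,0,0]]])

```text
t: 13.3
eef_pos: [0.5438, -0.1677, 0.1897]
tool_rot: [-0.0, 0.786, 0.619, -0.0]
contact_force: [-2.7, 0.3, -1.7]
gripper_width: 0.0
grasp_force: 1.1
```

Run:
```python
from h import *
o,Rt,p=st(); print(o["t"],drv(p),o["contact_force"])
```

```text
13.3 [ 0.00640723 -0.00097192  0.18973729] [-2.65005306  0.27228054 -1.6953526 ]
```

Now the last ~8 mm in small steps, watching the force for the end stop.

Emit:
servo_tool(motion=[[[0,0.001,0,0,0,0,0],[0,0.003,0,0,0,0,0],[0,0.005,0,0,0,0,0],[0,0.005,0,0,0,0,0],[0,0.005,0,0,0,0,0]]])

```text
t: 13.72
eef_pos: [0.5482, -0.1688, 0.1898]
tool_rot: [-0.0, 0.786, 0.618, -0.0]
contact_force: [-3.7, 1.1, -2.5]
gripper_width: 0.001
grasp_force: 1.7
```

Emit:
servo_tool(motion=[[[0,0.001,0,0,0,0,0],[0,0.0015,0,0,0,0,0],[0,0.0015,0,0,0,0,0]]])

```text
t: 13.97
eef_pos: [0.5489, -0.1689, 0.1897]
tool_rot: [-0.001, 0.786, 0.618, -0.001]
contact_force: [-6.0, 1.8, -0.8]
gripper_width: 0.002
grasp_force: 3.1
```

Emit:
servo_tool(motion=[[[0,0.001,0,0,0,0,0],[0,0.001,0,0,0,0,0],[0,0.001,0,0,0,0,0]]])

```text
t: 14.22
eef_pos: [0.5493, -0.169, 0.1896]
tool_rot: [-0.002, 0.786, 0.618, -0.001]
contact_force: [-7.6, 2.6, 0.7]
gripper_width: 0.002
grasp_force: 4.1
```

Emit:
servo_tool(motion=[[[0,0.001,0,0,0,0,0],[0,0.001,0,0,0,0,0],[0,0.001,0,0,0,0,0],[0,0.001,0,0,0,0,0]]])

```text
t: 14.55
eef_pos: [0.5496, -0.1691, 0.1895]
tool_rot: [-0.002, 0.786, 0.618, -0.001]
contact_force: [-9.8, 3.6, 2.3]
gripper_width: -0.0
grasp_force: 5.2
```

Emit:
servo_tool(motion=[[[0,0.001,0,0,0,0,0],[0,0.001,0,0,0,0,0],[0,0.001,0,0,0,0,0],[0,0.001,0,0,0,0,0]]])

```text
t: 14.88
eef_pos: [0.5499, -0.1692, 0.1895]
tool_rot: [-0.003, 0.786, 0.618, -0.001]
contact_force: [-11.1, 3.7, 4.1]
gripper_width: 0.001
grasp_force: 6.3
```

Run:
```python
from h import *
o,Rt,p=st(); print(o["t"],drv(p),o["contact_force"])
```

```text
14.8833 [ 0.01274485 -0.00099896  0.18946591] [-11.12572074   3.6915592    4.06808048]
```

Emit:
servo_tool(motion=[[[0,-0.005,0,0,0,0,0],[0,-0.02,0,0,0,0,0],[0,-0.045,0,0,0,0,0],[0,-0.065,-0.01,0,0,0,0],[0,-0.065,-0.045,0,0,0,0],[0,-0.065,-0.08,0,0,0,0],[0.03,-0.065,-0.11,0,0,0,0],[0.07,-0.065,-0.13,0,0,0,0],[0.11,-0.065,-0.13,0,0,0,0],[0.15,-0.065,-0.13,0,0,0,0],[0.19,-0.065,-0.13,0,0,0,0],[0.23,-0.065,-0.13,0,0,0,0],[0.26,-0.065,-0.13,0,0,0,0],[0.26,-0.065,-0.13,0,0,0,0],[0.26,-0.065,-0.13,0,0,0,0]]])

```text
t: 16.13
eef_pos: [0.552, 0.1004, 0.3206]
tool_rot: [0.001, 0.785, 0.62, 0.001]
contact_force: [-0.6, -0.9, 0.3]
gripper_width: -0.001
grasp_force: 0.0
```

Run:
```python
from h import *
o,Rt,p=st(); print(o["t"],drv(p),o["contact_force"])
cs,ct=bot.read_camera("scene"),bot.read_camera("top"); tgt=w(D,[.0438,0,.1871])
px=[]
for c in(cs,ct):
    g=proj(c,tgt)[0]; print(g,knob_px(c,g))
A=cv2.resize(cs["img"][210:310,310:410,::-1],(400,400),interpolation=2);B=cv2.resize(ct["img"][205:305,325:425,::-1],(400,400),interpolation=2)
cv2.imwrite("pics/fin.png",np.hstack([A,B]))
```

```text
16.1333 [-0.04911079  0.26143848  0.32058817] [-0.59570407 -0.88085936  0.31681806]
[382.53149413 251.86969326] [(np.int32(101), [381.5, 253.4], [13, 12])]
[391.48462904 234.64956711] [(np.int32(40), [388.5, 239.0], [8, 7])]
```

View pics/fin.png

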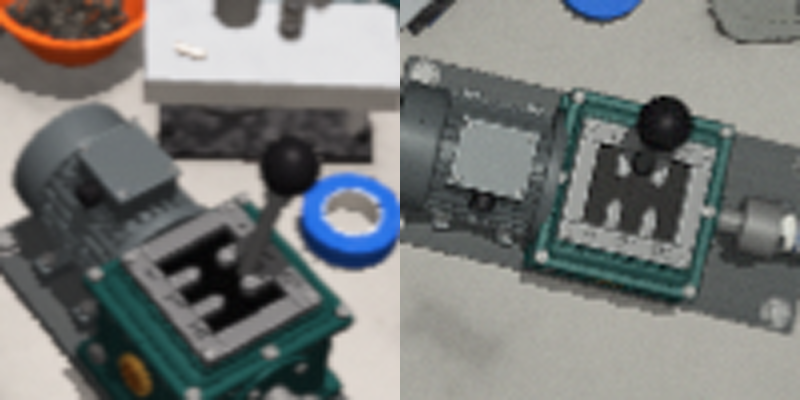

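```bash
python3 -c "
from station import bot
print(bot.hand_in())"
```

```text
the job is handed in; nothing more can be done
None
```

The lever is fully home in third: it went from the left lane through neutral to the middle far slot, pushed from outside with the closed fingertips until it met the end stop at about 12 N. The job was handed in at about 16 s of robot time, with the arm clear of everything; I don't have the judge's result.

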